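Load a glaze test tile into the colour reader

ROBOT

A 6-joint arm with a two-finger parallel gripper is mounted at the origin on the work surface. World frame = base frame: x ahead of the robot, y to its left, z up, the work surface at z = 0. Lengths are in mm, angles in degrees, forces in N, time in s.
With the tool pointing down it reaches from about 275 to 850 mm from the base axis. Payload 19 kg.
Tool frame: the origin (TCP) lies midway between the tips of the shut fingers; the grasp point (between the pads) lies 19 mm behind it (arm.hold_point_z is the distance from the TCP to the grasp point, in mm); z points along the fingers, y is the line along which they close (so a half turn about z gives the same grasp; the last joint's range is limited). The gripper opens to 85 mm and grips with 20 to 120 N. Pads are 22 mm wide; open, the fingers measure 114 mm over their backs; the gripper's body (76 mm by 85 mm) begins 54 mm behind the grasp point. The pads swing forward as they close: fully open they stand 13 mm farther back than shut.
Start: joints at [-77.75, 8.623, 82.357, -0, 89.026, -7.678], TCP at [195.95, -540.549, 231.267] pointing down, gripper open.
Joint ranges: [-160.23, 160.23], [-39.13, 120.54], [6.94, 153.29], [-79.49, 259.48], [9.18, 160.14], [-161.06, 161.06]. Speed limits (degrees/s): [108.29, 108.29, 127.2, 172.46, 172.46, 172.46].

INTERFACE

Orientations are given as [roll, pitch, yaw] about the fixed x, y, z axes, in that order (R = Rz(yaw) Ry(pitch) Rx(roll)).
In Python, from workcell import arm gives the robot as it stands.
- The arm moves only by the tool move_arm, never from a script. Its argument "rows" is a list of rows, each an object of numbers: "claw": the gripper command: -1 is shut, 1 is fully open, values between are in proportion; "tx", "ty", "tz": the shift along the tool's x, y, z in m; "roll": the turn about the tool's z in rad. In form: [{"claw": .., "tx": .., "ty": .., "tz": .., "roll": ..}, ...]. A call has exactly 5 rows; each row shifts and turns the commanded pose from where the row before left it, along the tool's axes as they then stand; what a row does not reach is not made up. A row lasts 1/12 s, in which the tool goes at most 41.7 mm and 7.16 degrees, less where a joint would pass 70% of its speed; a pose out of reach is approached as far as the arm can. A call is refused whole if a number of a shift passes 0.0417 or a number of a turn 0.125, either way. A call with a gripper value outside its range is refused whole. The fingers move at their own pace and stop on an object; "newtons" is the grip in N (left out, the last holds). Time passes only in rows, so rows that do not move let the fingers close, or fill a call up. It gives the time, the measured TCP pose, the force, the opening and the grip force at its end, in the units of the state.
- arm.read_state(): the state, without advancing time (a new reading comes with each control period).
- arm.capture(name): name is "scene" or "top" or "wrist"; returns a dict with "color" (384x512x3 uint8, red, green, blue), "fx", "fy", "cx", "cy" (pixels), "origin" and "attitude" of the camera in the world; the wrist camera has in their place "tool_from_camera" (4x4, takes a point from camera to tool coordinates, whose origin is the TCP and whose axes are the flange's). Camera axes: x right, y down, z forward; pixel columns grow to the right and rows downward; lengths in mm; the calibration is good to about 2 mm. The wrist camera is an equidistant fisheye: a pixel r from the principal point sees the ray r / f radians off the axis. A picture is of the moment at which its call begins: read the wrist's pose just before it. There is no depth.
- arm.finish_job(): hands the job in; it is judged then, once.
The state is a dict: "time": time; "q": joint angles; "dq": joint speeds; "joint_torque": joint torques, N m; "ee_pos": TCP position; "tcp_rot": TCP orientation; "wrist_force": force on the tool from outside, world axes, zero at the start; "torque": the same for the moment, N m; "width": opening from 0.0 (shut) to 1.0 (fully open); "gripper_force": force on a finger pad.
Only numpy, scipy, OpenCV 4.12 (cv2) and the standard library are available. Lean on these libraries where they do the work, as an engineer would, in place of code of your own. Each camera call takes 0.05 s, during which the arm holds its last target. There are 200 camera calls.

TASK

Slide the reader's orange thumb latch sideways so that its sprung black hood flies open, then lay the green test tile in the channel and push it gently along, towards the latch, past the sprung ball until it clicks home against the stop. Let go, and shut the hood over it until the latch snaps. Do not shift or tip the other two test tiles.

Things in the scene. Friction and masses are not known exactly. Their poses are not given: they have to be found in the camera images.
- reader: Glaze colour reader, a white bench box fixed to the table, 235 (x) by 150 (y), flat deck 50 mm above the table. Origin on the table under it, mid-width; reaches from x = -130 (front, latch end) to +105 mm (back, hinge end). A channel along x, centred on y = 0, is sunk 14 mm into the deck under the hood: floor at z = 36 mm, open at the top.
- load_spot (a point): On the channel floor, reader x = +18 mm, in the loading part (x from -14 to +50 mm, 64 mm wide). Lay the tile flat here, its centre over this point and its long side along the channel: so it clears funnel and ball. Then push it towards the front (reader -x). From x = -14 to -22 the channel funnels down to 44.5 mm wide.
- seat (a point): On the channel floor, reader x = -40 mm: nominal centre of a tile that is home. The stop, a cross bar, ends the channel 25 mm further on (-x). Stop and ball are set together up to 5 mm nearer or farther each time (they hold firm), so the true seat lies within 5 mm of this point and must be felt: the ball yields at 5 to 10 N of push, then clicks, then the stop is hard. Keep well under 50 N.
- ball (a joint): Sprung steel ball, 16 mm across, in the channel's +y wall beside the seat, 25 mm on the +x side of the stop's face, standing 4 mm out of the wall, 5 mm above the floor. m: 0 = fully out, up to 0.007 = pressed in. The tile rides over it; when the tile is home it drops into the notch in the tile's side.
- latch (a joint): Thumb latch, m: 0 = latched, grows as the nub slides along the reader's +y against a spring (2 N at rest, 3.5 N at the end), travel 0.012. The hood is freed at 0.008 to 0.009. It springs back to 0 when let go. When the hood is pushed shut its keeper rides down the latch's ramp and the latch snaps over it by itself.
- latch_nub (a point): Centre of the orange nub, 12 (x) by 16 (y) by 18 mm tall, on the deck in front of the hood. This point is 13 mm above the deck, the nub's top 22 mm, its foot 4 mm (on a slide plate). Axes as the reader's. 14 to 24 mm behind it (+x) is the steel hook with ramp, up to 26 mm above the deck; 30 mm behind it the hood's front wall.
- hood (a joint): Hood angle, rad: 0 = shut, 1.57 = fully open (front end up). A spring drives it open and holds it up. Swinging it down takes 2 to 3 N at its free end, snapping it shut some 5 to 7 N at the front. Swing it down by pushing on its outer face from the hinge side.
- hood_hinge (a point): Middle of the hood's hinge axis, along the reader's y at deck height (reader x = +88, z = 50 mm). Shut, the black hood reaches from here 168 mm to the front (-x) and 44 mm up; 116 mm wide, hollow below. Open, it stands upright here, hollow side to the front, its outer top face to the back, that face 44 mm from the hinge axis.
- hood_front (a point): Point on the hood's outer top face, mid-width, 150 mm from the hinge (18 mm short of the front edge): the place to press it down.
- green_tile: The same green tile; origin under its centre.
- green_tile_mid (a point): Centre of the green tile, 21 mm above its underside. Fired upside-down-T test tile, 55 to 100 g: foot 50 (x) by 42 (y) by 10 mm thick, a 14 mm long, 6 mm deep notch in the middle of both long sides; upright fin along x on its middle, 50 long, 9 thick, its top 42 mm above the underside. Pinch the fin across y. Either way round will do. It stands on the wareboard.
- blue_tile_mid (a point): Centre of the blue test tile, the same shape: leave alone.
- yellow_tile_mid (a point): Centre of the yellow test tile, the same shape: leave alone.
- wareboard: Wooden board, 120 (x) by 310 (y) by 12 mm thick, lying on the table, with the three tiles in a row along its y, 98 mm apart. Origin under its centre.
Things that resemble listed ones, but are neither listed nor needed, are in the scene too. What is shaped like the green_tile but pink or red is not meant.

How it is judged (in metres and radians):
On the way, in this order (a step that is already met when the one before it is completed fails the run):
1. the latch is slid and the hood has sprung open (value of joint hood above 1.2 rad), for 0.1 s.
2. the green tile is clicked home in the channel, the ball in its notch (value of joint ball below 0.001 m and x of green_tile in the frame of reader between -0.048 and -0.033 m and z of green_tile in the frame of reader between 0.033 and 0.039 m and y of green_tile in the frame of reader between -0.006 and 0.006 m and angle between the x axis of green_tile and the x axis of reader, either way round below 0.12 rad), for 0.1 s.
At the end, for the whole second after the job is handed in: Hood shut (within 0.03 rad), latch snapped back (within 2 mm). Under it the green tile lies still on the channel floor, centre 33 to 48 mm latch-side of the reader's origin, mid-channel within 6 mm, along it within 0.12 rad, ball out in its notch (within 1 mm) (all of step 2 and value of joint hood below 0.03 rad and value of joint latch below 0.002 m and linear speed of green_tile below 0.01 m/s); the robot touches nothing.
It fails at once if the blue or yellow tile is shifted by more than 30 mm or tipped (distance of any of blue_tile_mid, yellow_tile_mid from where it was at the start of the episode above 0.03 m or angle between any of blue_tile_mid, yellow_tile_mid's own z axis and vertical above 0.5 rad).
It fails at once if the green tile is forced against the reader with more than 70 N (contact force between green_tile and reader above 70 N).
It also fails if it takes over 72 s, if anything falls off the work surface, if the arm or the gripper's body presses on something with over 40 N, if the wrist force passes 120 N, or if a joint passes its speed limit or range.

## Working session

There is one attempt and no reset: what is moved stays moved. The work goes in short steps, Python scripts to look and compute and a tool call to move; the robot and the scene stay as the last step left them, time stands still between calls to the robot, and variables do not carry over. Pictures are saved under pics/ and viewed, at most 10 in all, crops included, and the job is handed in when it is done.

Besides the shell and the picture viewer there is one more tool, called after "Call:" by a JSON object that holds its "name" and its "arguments". move_arm: Moves the arm, as the interface text tells. Its arguments: {"type":"object","properties":{"rows":{"type":"array"},"newtons":{"type":"number"}},"required":["rows"]}

```bash
mkdir -p pics; ls
python3 - <<'E'
from workcell import arm
import cv2,json
s=arm.read_state();print(s)
for n in("scene","top"):
    c=arm.capture(n);cv2.imwrite(f"pics/{n}0.png",c["color"][:,:,::-1]);print(n,c["fx"],c["fy"],c["cx"],c["cy"],c["origin"],c["attitude"])
E
```

```text
pics
{'time': 0.0, 'q': array([-7.77490472e+01,  8.65152292e+00,  8.23935618e+01, -2.14240767e-03,
        8.90255787e+01, -7.67842400e+00]), 'dq': array([ 0.00782758, -0.07559774,  0.06218143, -0.04962852, -0.00811953,
        0.01807684]), 'joint_torque': array([-9.59517929e-04, -7.13057542e+01, -5.70869350e+01, -3.72174973e-04,
        9.07044072e-03,  4.20378194e-05]), 'ee_pos': array([ 195.90469859, -540.33371794,  230.6649384 ]), 'tcp_rot': array([-1.79929684e+02, -7.31871351e-03,  1.99294101e+01]), 'wrist_force': array([ 0.12370303, -0.03983742,  0.72307373]), 'torque': array([-0.00070305,  0.00521133, -0.02797833]), 'gripper_force': 0.0, 'width': 0.9998796850309973}
scene 415.05148633503796 415.05148633503796 246.46300667779488 186.8030359858613 [1010.11208619  178.28170921  946.57105644] [-1.48593726e+02 -4.87127008e-02  1.03409742e+02]
top 483.4975625706792 483.4975625706792 257.54197351578836 188.16875301324353 [ 443.2855903    74.22347704 1115.01200776] [-1.77733710e+02  9.31270912e-02 -9.08568289e+01]
```

View pics/scene0.png

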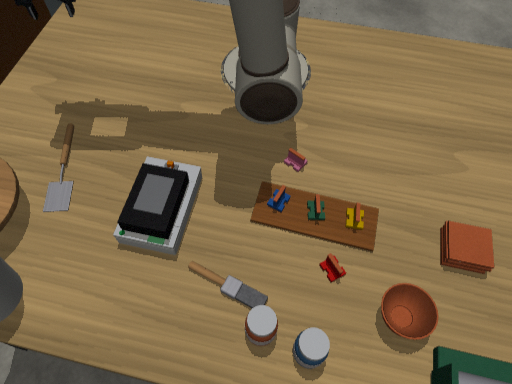

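View pics/top0.png

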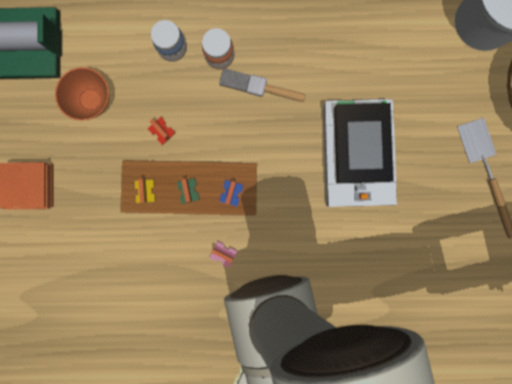

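The scene picture shows the reader with its orange latch facing the robot at (170,163), and the green tile mid-board at (316,208). In the top picture the nub is at (363,197), the reader's corners at about (325..396, 98..207), and green is at (188,190).

```bash
cat > h.py <<'E'
import numpy as np,cv2
from scipy.spatial.transform import Rotation as Ro
def R(a): return Ro.from_euler('xyz',a,degrees=True).as_matrix()
def ray(c,p,z):
    d=R(c["attitude"])@np.array([(p[0]-c["cx"])/c["fx"],(p[1]-c["cy"])/c["fy"],1])
    o=np.array(c["origin"]);return (o+d*(z-o[2])/d[2]).round(1)
def mask(img,lo,hi,box=None):
    m=cv2.inRange(cv2.cvtColor(img,cv2.COLOR_RGB2HSV),np.array(lo),np.array(hi))
    if box:
        k=np.zeros_like(m);k[box[1]:box[3],box[0]:box[2]]=1;m=m*k
    return m
def rect(m):
    cs,_=cv2.findContours(m,cv2.RETR_EXTERNAL,cv2.CHAIN_APPROX_NONE)
    c=max(cs,key=cv2.contourArea);return cv2.minAreaRect(c),cv2.boxPoints(cv2.minAreaRect(c)),cv2.contourArea(c)
E
python3 - <<'E'
from h import *
from workcell import arm
c=arm.capture("top");im=c["color"]
def show(n,m,z):
    r,b,a=rect(m);w=np.array([ray(c,p,z) for p in b])
    print(n,a,"px",np.array(r[0]).round(1),"ctr",w.mean(0),"sides",np.linalg.norm(w[1]-w[0]).round(),np.linalg.norm(w[2]-w[1]).round(),"dir",np.degrees(np.arctan2(*(w[1]-w[0])[1::-1])).round(1),np.degrees(np.arctan2(*(w[2]-w[1])[1::-1])).round(1))
box=(310,85,410,218)
show("white",cv2.morphologyEx(mask(im,(0,0,140),(180,60,255),box),cv2.MORPH_CLOSE,np.ones((3,3))),50)
show("hood",mask(im,(0,0,0),(180,255,60),(328,95,400,188)),94)
show("nub",mask(im,(5,150,120),(25,255,255),(350,185,378,206)),72)
show("board",mask(im,(5,90,60),(16,200,140),(110,150,265,222)),12)
for n,h0,h1,bx in(("green",50,90,(170,170,206,210)),("blue",100,130,(215,170,250,212)),("yellow",22,34,(128,170,162,210))):
    show(n,mask(im,(h0,90,40),(h1,255,255),bx),22)
    mm=mask(im,(0,110,100),(18,255,255),bx);
for p in((188,190),):
    print(im[185:195,176:202][::3,::2].tolist())
cv2.imwrite("pics/crop.png",cv2.resize(np.hstack([im[165:215,120:260,::-1],cv2.resize(im[92:212,320:404,::-1],(35,50))]),None,fx=4,fy=4))
E
```

```text
white 2279.5 px [360.8 152.5] ctr [ 561.525 -154.15    50.   ] sides 153.0 237.0 dir -89.1 -179.8
hood 4151.0 px [362.8 142.6] ctr [ 577.4   -149.375   94.   ] sides 119.0 165.0 dir -88.6 -179.3
nub 25.0 px [363.5 196. ] ctr [ 464.275 -152.95    72.   ] sides 15.0 9.0 dir -90.8 178.7
board 5821.0 px [188.8 187. ] ctr [492.125 232.35   12.   ] sides 119.0 309.0 dir -2.0 -92.6Traceback (most recent call last):
  File "<stdin>", line 13, in <module>
  File "<stdin>", line 5, in show
  File "h.py", line 14, in rect
    c=max(cs,key=cv2.contourArea);return cv2.minAreaRect(c),cv2.boxPoints(cv2.minAreaRect(c)),cv2.contourArea(c)
ValueError: max() iterable argument is empty
```

Call:
{"name": "move_arm", "arguments": {"rows": [{"claw": -1,"tx": 0,"ty": 0,"tz": 0,"roll": 0.112},{"claw": -1,"tx": 0,"ty": 0,"tz": 0,"roll": 0.112},{"claw": -1,"tx": 0,"ty": 0,"tz": 0,"roll": 0.112},{"claw": -1,"tx": 0.022,"ty": -0.033,"tz": 0,"roll": 0},{"claw": -1,"tx": 0.022,"ty": -0.033,"tz": 0,"roll": 0}], "newtons": 40}}

```text
time: 0.57
ee_pos: [238.8, -473.8, 230.3]
tcp_rot: [-179.9, 0.0, 0.5]
wrist_force: [1.1, -0.0, 0.2]
width: 0.301
gripper_force: 0.0
```

Call:
{"name": "move_arm", "arguments": {"rows": [{"claw": -1,"tx": 0.022,"ty": -0.033,"tz": 0,"roll": 0},{"claw": -1,"tx": 0.022,"ty": -0.033,"tz": 0,"roll": 0},{"claw": -1,"tx": 0.022,"ty": -0.033,"tz": 0,"roll": 0},{"claw": -1,"tx": 0.022,"ty": -0.033,"tz": 0,"roll": 0},{"claw": -1,"tx": 0.022,"ty": -0.033,"tz": 0,"roll": 0}]}}

```text
time: 0.98
ee_pos: [347.7, -305.9, 231.3]
tcp_rot: [-180.0, -0.0, 0.7]
wrist_force: [1.5, -0.2, 0.5]
width: 0.0
gripper_force: 0.0
```

Call:
{"name": "move_arm", "arguments": {"rows": [{"claw": -1,"tx": 0.022,"ty": -0.033,"tz": 0,"roll": 0},{"claw": -1,"tx": 0.022,"ty": -0.033,"tz": 0,"roll": 0},{"claw": -1,"tx": 0.022,"ty": -0.033,"tz": 0,"roll": 0},{"claw": -1,"tx": 0,"ty": 0,"tz": 0,"roll": 0},{"claw": -1,"tx": 0,"ty": 0,"tz": 0,"roll": 0}]}}

```text
time: 1.4
ee_pos: [412.8, -206.3, 231.2]
tcp_rot: [-180.0, 0.0, 0.9]
wrist_force: [-0.5, -0.5, -0.2]
width: -0.002
gripper_force: 0.0
```

```bash
cat >> h.py <<'E'
def wray(c,s,p,z):
    u=np.array([p[0]-c["cx"],p[1]-c["cy"]]);f=c["fx"];r=np.hypot(*u);th=r/f
    d=np.r_[u/max(r,1e-9)*np.sin(th),np.cos(th)]
    T=np.array(c["tool_from_camera"]);Rt=R(s["tcp_rot"])
    o=Rt@T[:3,3]+s["ee_pos"];d=Rt@T[:3,:3]@d
    return (o+d*(z-o[2])/d[2]).round(1)
E
python3 - <<'E'
from h import *
from workcell import arm
s=arm.read_state();c=arm.capture("wrist");np.save("w1.npy",{**c,"s":s},allow_pickle=True)
print(s["time"],s["ee_pos"],s["tcp_rot"]);print(c["tool_from_camera"],c["fx"],c["cx"],c["cy"])
cv2.imwrite("pics/w1.png",c["color"][:,:,::-1])
E
```

```text
1.4 [ 412.84132158 -206.2506234   231.24426441] [-1.79990898e+02  4.26614210e-03  9.04992940e-01]
[[ 2.39078731e-04 -9.60977134e-01 -2.76627710e-01  7.05739002e+01]
 [ 9.99999828e-01  3.77815854e-04 -4.48233141e-04 -5.39050178e-01]
 [ 5.35256134e-04 -2.76627555e-01  9.60977060e-01 -1.42182941e+02]
 [ 0.00000000e+00  0.00000000e+00  0.00000000e+00  1.00000000e+00]] 297.3186396354542 256.95774328469304 190.18937374644076
```

View pics/w1.png

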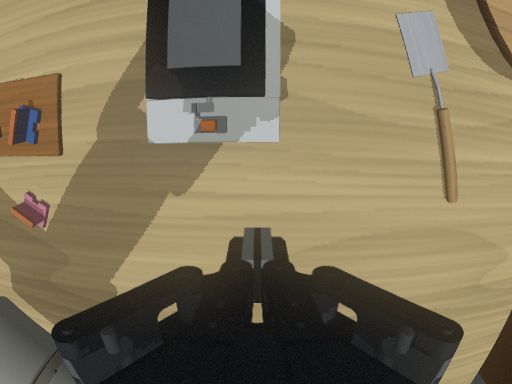

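The wrist picture shows the nub at (208,126) on its slide plate, the steel hook at (203,107), the hood's front edge at row 97, and the reader's front edge at row 142 (columns 148 to 279).

Run:
```python
from h import *
c=np.load("w1.npy",allow_pickle=True).item();s=c["s"];im=c["color"]
m=mask(im,(5,150,100),(25,255,255),(190,110,230,140));r,b,a=rect(m);print("nub",a,r);
ys,xs=np.nonzero(m);print(xs.min(),xs.max(),ys.min(),ys.max(),"top z72",wray(c,s,r[0],72),[wray(c,s,p,72) for p in b])
for p in((148,142),(279,142),(148,99),(279,98)):print(p,wray(c,s,p,50))
for p in((148,97),(266,95)):print("hood front low",wray(c,s,p,70),"top",wray(c,s,p,94))
```

```text
nub 127.0 ((207.5, 125.0), (10.0, 13.0), 90.0)
201 214 120 130 top z72 [ 464.8 -154.4   72. ] [array([ 470. , -147.7,   72. ]), array([ 469.8, -161.1,   72. ]), array([ 459.6, -161.1,   72. ]), array([ 459.7, -147.6,   72. ])]
(148, 142) [445.5 -80.7  50. ]
(279, 142) [ 445.5 -229.1   50. ]
(148, 99) [494.6 -82.2  50. ]
(279, 98) [ 493.6 -227.9   50. ]
hood front low [496.  -89.8  70. ] top [495.  -98.9  94. ]
hood front low [ 495.7 -213.3   70. ] top [ 494.7 -212.6   94. ]
```

Call:
{"name": "move_arm", "arguments": {"rows": [{"claw": -1,"tx": 0.0094,"ty": -0.0028,"tz": 0.0345,"roll": 0},{"claw": -1,"tx": 0.0094,"ty": -0.0028,"tz": 0.0345,"roll": 0},{"claw": -1,"tx": 0.0094,"ty": -0.0028,"tz": 0.0345,"roll": 0},{"claw": -1,"tx": 0.0094,"ty": -0.0028,"tz": 0.0345,"roll": 0},{"claw": -1,"tx": 0.0094,"ty": -0.0028,"tz": 0.0345,"roll": 0}]}}

```text
time: 1.87
ee_pos: [458.4, -194.6, 57.2]
tcp_rot: [180.0, -0.0, 0.5]
wrist_force: [1.9, -0.3, 0.1]
width: -0.002
gripper_force: 0.0
```

Call:
{"name": "move_arm", "arguments": {"rows": [{"claw": -1,"tx": 0,"ty": 0,"tz": 0,"roll": 0},{"claw": -1,"tx": 0,"ty": -0.003,"tz": 0,"roll": 0},{"claw": -1,"tx": 0,"ty": -0.003,"tz": 0,"roll": 0},{"claw": -1,"tx": 0,"ty": -0.003,"tz": 0,"roll": 0},{"claw": -1,"tx": 0,"ty": 0,"tz": 0,"roll": 0}]}}

```text
time: 2.28
ee_pos: [459.2, -184.7, 60.7]
tcp_rot: [179.9, -0.1, 0.7]
wrist_force: [0.4, -0.4, 0.6]
width: 0.002
gripper_force: 0.0
```

Call:
{"name": "move_arm", "arguments": {"rows": [{"claw": -1,"tx": 0,"ty": -0.003,"tz": 0.001,"roll": 0},{"claw": -1,"tx": 0,"ty": -0.003,"tz": 0.001,"roll": 0},{"claw": -1,"tx": 0,"ty": -0.003,"tz": 0,"roll": 0},{"claw": -1,"tx": 0,"ty": -0.003,"tz": 0,"roll": 0},{"claw": -1,"tx": 0,"ty": 0,"tz": 0,"roll": 0}]}}

```text
time: 2.7
ee_pos: [458.7, -172.0, 57.0]
tcp_rot: [180.0, -0.0, 0.7]
wrist_force: [-0.2, -1.3, 0.2]
width: -0.002
gripper_force: 0.9
```

Call:
{"name": "move_arm", "arguments": {"rows": [{"claw": -1,"tx": 0,"ty": -0.002,"tz": 0,"roll": 0},{"claw": -1,"tx": 0,"ty": -0.001,"tz": 0,"roll": 0},{"claw": -1,"tx": 0,"ty": 0,"tz": 0,"roll": 0},{"claw": -1,"tx": 0,"ty": 0,"tz": 0,"roll": 0},{"claw": -1,"tx": 0,"ty": 0,"tz": 0,"roll": 0}]}}

```text
time: 3.12
ee_pos: [458.6, -169.4, 56.7]
tcp_rot: [-180.0, 0.0, 0.7]
wrist_force: [0.4, -0.8, 1.2]
width: 0.005
gripper_force: 0.6
```

Call:
{"name": "move_arm", "arguments": {"rows": [{"claw": -1,"tx": 0,"ty": -0.002,"tz": -0.0005,"roll": 0},{"claw": -1,"tx": 0,"ty": -0.002,"tz": 0,"roll": 0},{"claw": -1,"tx": 0,"ty": 0,"tz": 0,"roll": 0},{"claw": -1,"tx": 0,"ty": 0,"tz": 0,"roll": 0},{"claw": -1,"tx": 0,"ty": 0,"tz": 0,"roll": 0}]}}

```text
time: 3.53
ee_pos: [458.5, -165.4, 57.2]
tcp_rot: [-180.0, 0.0, 0.7]
wrist_force: [0.9, -3.4, -2.8]
width: 0.003
gripper_force: 1.5
```

Run:
```python
from h import *
from workcell import arm
c=arm.capture("scene");w=arm.capture("wrist");s=arm.read_state();print(s["wrist_force"],s["ee_pos"])
im=np.hstack([cv2.resize(c["color"][120:270,90:240],(400,384)),w["color"][:, 100:420]])
cv2.imwrite("pics/a.png",im[:,:,::-1])
```

```text
[ 0.91608142 -2.68050089 -2.26268172] [ 458.47203373 -165.41859502   57.22107432]
```

View pics/a.png

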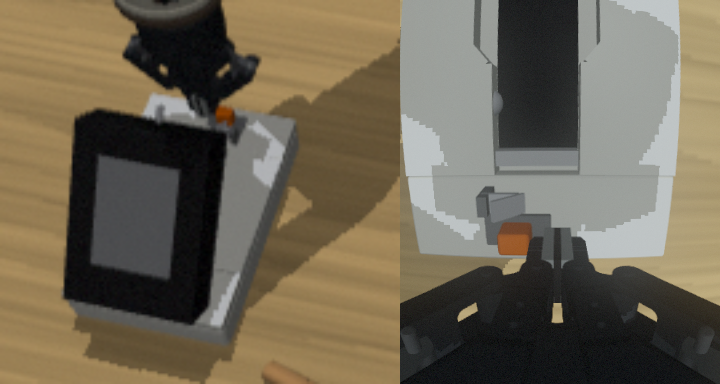

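The scene crop shows the hood standing open. The wrist view shows the channel, with the ball at its +y wall (about (497,102) in the montage) and the stop bar below it. I'll back off and measure the channel.

Call:
{"name": "move_arm", "arguments": {"rows": [{"claw": -1,"tx": 0,"ty": 0.012,"tz": 0,"roll": 0},{"claw": -1,"tx": -0.02,"ty": 0.012,"tz": 0,"roll": 0},{"claw": -1,"tx": -0.02,"ty": 0,"tz": -0.03,"roll": 0},{"claw": -1,"tx": 0,"ty": -0.01,"tz": -0.04,"roll": 0},{"claw": -1,"tx": 0,"ty": -0.02,"tz": -0.035,"roll": 0}]}}

```text
time: 4.05
ee_pos: [417.5, -161.3, 163.9]
tcp_rot: [-180.0, 0.0, 0.5]
wrist_force: [2.0, 0.2, 0.4]
width: 0.003
gripper_force: 0.0
```

Call:
{"name": "move_arm", "arguments": {"rows": [{"claw": -1,"tx": 0.02,"ty": -0.006,"tz": -0.035,"roll": 0},{"claw": -1,"tx": 0.02,"ty": 0,"tz": -0.035,"roll": 0},{"claw": -1,"tx": 0.01,"ty": 0,"tz": 0,"roll": 0},{"claw": -1,"tx": 0,"ty": 0,"tz": 0,"roll": 0},{"claw": -1,"tx": 0,"ty": 0,"tz": 0,"roll": 0}]}}

```text
time: 4.47
ee_pos: [468.3, -153.6, 231.7]
tcp_rot: [-180.0, 0.1, 0.7]
wrist_force: [-1.2, 0.4, -0.5]
width: 0.003
gripper_force: 0.0
```

Run:
```python
from h import *
from workcell import arm
s=arm.read_state();c=arm.capture("wrist");np.save("w2.npy",{**c,"s":s},allow_pickle=True)
print(s["time"],s["ee_pos"],s["tcp_rot"])
cv2.imwrite("pics/w2.png",cv2.resize(c["color"][0:200,50:350,::-1],None,fx=2.6,fy=2.6))
```

```text
4.4667 [ 468.26504671 -153.5929734   231.68684885] [-1.79959329e+02  5.71435730e-02  6.98671772e-01]
```

View pics/w2.png

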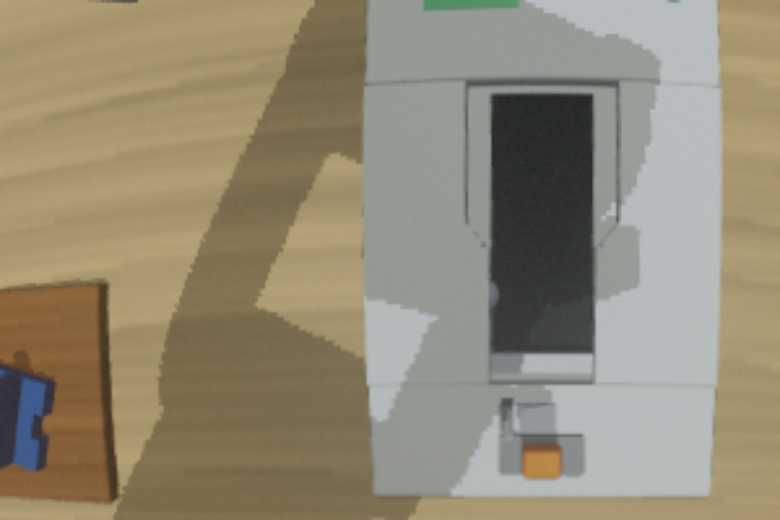

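Run:
```python
from h import *
c=np.load("w2.npy",allow_pickle=True).item();s=c["s"]
def P(n,x,y,z):print(n,wray(c,s,(x/2.6+50,y/2.6),z))
P("load L",467,150,50);P("load R",619,150,50);P("load back L",467,80,50);P("load back R",619,80,50)
P("narrow L",490,320,50);P("narrow R",595,320,50);P("narrow L36",491,320,36);P("narrow R36",594,320,36)
P("funnel end L",488,247,50);P("fun end R",597,247,50);P("fun start",467,220,50);P("fun start R",619,220,50)
P("stopface floor",540,352,36);P("stop far",540,382,50);P("ball",494,294,41)
P("frontL",374,495,50);P("frontR",710,495,50);P("nub",542,461,72);P("seamL",366,84,50);P("seamR",722,86,50);P("sL2",368,384,50);P("sR2",716,386,50)
P("row0",540,0,50)
```

```text
load L [ 592.7 -121.9   50. ]
load R [ 593.6 -184.6   50. ]
load back L [ 623.5 -121.4   50. ]
load back R [ 624.4 -184.3   50. ]
narrow L [ 520.8 -132.1   50. ]
narrow R [ 521.4 -175.8   50. ]
narrow L36 [ 520.  -131.6   36. ]
narrow R36 [ 520.6 -176.4   36. ]
funnel end L [ 551.4 -131.1   50. ]
fun end R [ 552.1 -176.    50. ]
fun start [ 562.9 -122.3   50. ]
fun start R [ 563.7 -185.    50. ]
stopface floor [ 506.1 -153.1   36. ]
stop far [ 494.7 -153.2   50. ]
ball [ 531.5 -133.2   41. ]
frontL [444.2 -80.4  50. ]
frontR [ 446.2 -229.3   50. ]
nub [ 465.8 -154.4   72. ]
seamL [623.6 -78.7  50. ]
seamR [ 624.9 -228.    50. ]
sL2 [493.7 -79.6  50. ]
sR2 [ 494.8 -228.8   50. ]
row0 [ 660.3 -151.2   50. ]
```

Reader origin comes out near (574.5, -153.5), yaw about 0.5°; the stop face is at x≈506, so the seat is near x≈531. Now to the tile, turning the tool half round on the way so the camera stays clear of the hood.

Call:
{"name": "move_arm", "arguments": {"rows": [{"claw": 1,"tx": 0.0077,"ty": -0.0384,"tz": 0,"roll": 0},{"claw": 1,"tx": 0.0077,"ty": -0.0384,"tz": 0,"roll": 0},{"claw": 1,"tx": 0.0077,"ty": -0.0384,"tz": 0,"roll": 0},{"claw": 1,"tx": 0.0077,"ty": -0.0384,"tz": 0,"roll": 0},{"claw": 1,"tx": 0.0077,"ty": -0.0384,"tz": 0,"roll": 0}]}}

```text
time: 4.93
ee_pos: [503.7, 40.4, 231.5]
tcp_rot: [-180.0, 0.1, 0.6]
wrist_force: [0.6, 0.0, 0.1]
width: 0.71
gripper_force: 0.0
```

Call:
{"name": "move_arm", "arguments": {"rows": [{"claw": 1,"tx": 0.0077,"ty": -0.0384,"tz": 0,"roll": 0},{"claw": 1,"tx": 0.0077,"ty": -0.0384,"tz": 0,"roll": 0},{"claw": 1,"tx": 0.0077,"ty": -0.0384,"tz": 0,"roll": 0},{"claw": 1,"tx": 0.0077,"ty": -0.0384,"tz": 0,"roll": 0},{"claw": 1,"tx": 0.0077,"ty": -0.0384,"tz": 0,"roll": 0}]}}

```text
time: 5.35
ee_pos: [540.2, 232.8, 231.4]
tcp_rot: [180.0, 0.1, 0.7]
wrist_force: [0.7, -1.2, 0.4]
width: 1.002
gripper_force: 0.0
```

Call:
{"name": "move_arm", "arguments": {"rows": [{"claw": 1,"tx": 0,"ty": 0,"tz": 0,"roll": -0.125},{"claw": 1,"tx": 0,"ty": 0,"tz": 0,"roll": -0.125},{"claw": 1,"tx": 0,"ty": 0,"tz": 0,"roll": -0.125},{"claw": 1,"tx": 0,"ty": 0,"tz": 0,"roll": -0.125},{"claw": 1,"tx": 0,"ty": 0,"tz": 0,"roll": -0.125}]}}

```text
time: 5.77
ee_pos: [540.2, 230.8, 231.2]
tcp_rot: [-179.9, 0.1, 36.8]
wrist_force: [1.1, 0.2, -0.1]
width: 0.999
gripper_force: 0.0
```

Call:
{"name": "move_arm", "arguments": {"rows": [{"claw": 1,"tx": 0,"ty": 0,"tz": 0,"roll": -0.125},{"claw": 1,"tx": 0,"ty": 0,"tz": 0,"roll": -0.125},{"claw": 1,"tx": 0,"ty": 0,"tz": 0,"roll": -0.125},{"claw": 1,"tx": 0,"ty": 0,"tz": 0,"roll": -0.125},{"claw": 1,"tx": 0,"ty": 0,"tz": 0,"roll": -0.125}]}}

```text
time: 6.18
ee_pos: [540.3, 230.6, 231.3]
tcp_rot: [-179.9, 0.1, 72.6]
wrist_force: [0.1, 0.3, 0.5]
width: 1.001
gripper_force: 0.0
```

Call:
{"name": "move_arm", "arguments": {"rows": [{"claw": 1,"tx": 0,"ty": 0,"tz": 0,"roll": -0.125},{"claw": 1,"tx": 0,"ty": 0,"tz": 0,"roll": -0.125},{"claw": 1,"tx": 0,"ty": 0,"tz": 0,"roll": -0.125},{"claw": 1,"tx": 0,"ty": 0,"tz": 0,"roll": -0.125},{"claw": 1,"tx": 0,"ty": 0,"tz": 0,"roll": -0.125}]}}

```text
time: 6.6
ee_pos: [540.3, 230.6, 231.3]
tcp_rot: [-179.9, -0.0, 108.4]
wrist_force: [-0.1, -0.4, 0.4]
width: 1.002
gripper_force: 0.0
```

Call:
{"name": "move_arm", "arguments": {"rows": [{"claw": 1,"tx": 0,"ty": 0,"tz": 0,"roll": -0.125},{"claw": 1,"tx": 0,"ty": 0,"tz": 0,"roll": -0.125},{"claw": 1,"tx": 0,"ty": 0,"tz": 0,"roll": -0.125},{"claw": 1,"tx": 0,"ty": 0,"tz": 0,"roll": -0.125},{"claw": 1,"tx": 0,"ty": 0,"tz": 0,"roll": -0.125}]}}

```text
time: 7.02
ee_pos: [540.3, 230.6, 231.3]
tcp_rot: [-179.9, -0.1, 144.2]
wrist_force: [0.6, 0.0, -0.4]
width: 1.005
gripper_force: 0.0
```

Call:
{"name": "move_arm", "arguments": {"rows": [{"claw": 1,"tx": 0,"ty": 0,"tz": 0,"roll": -0.125},{"claw": 1,"tx": 0,"ty": 0,"tz": 0,"roll": -0.125},{"claw": 1,"tx": 0,"ty": 0,"tz": 0,"roll": -0.125},{"claw": 1,"tx": 0,"ty": 0,"tz": 0,"roll": -0.125},{"claw": 1,"tx": 0,"ty": 0,"tz": 0,"roll": -0.125}]}}

```text
time: 7.43
ee_pos: [540.3, 230.6, 231.3]
tcp_rot: [-180.0, -0.1, -180.0]
wrist_force: [0.1, -0.3, -0.8]
width: 1.0
gripper_force: 0.0
```

Run:
```python
from h import *
from workcell import arm
s=arm.read_state();c=arm.capture("wrist");np.save("w3.npy",{**c,"s":s},allow_pickle=True)
print(s["time"],s["ee_pos"],s["tcp_rot"],s["q"])
cv2.imwrite("pics/w3.png",cv2.resize(c["color"][20:240,110:400,::-1],None,fx=2.7,fy=2.7))
```

```text
7.4333 [540.28908028 230.61348193 231.29823909] [-1.79977457e+02 -1.12260794e-01 -1.79951720e+02] [ 1.55977065e+01  1.01850770e+01  8.05466392e+01  8.37618042e-03
  8.93824789e+01 -7.44506945e+01]
```

View pics/w3.png

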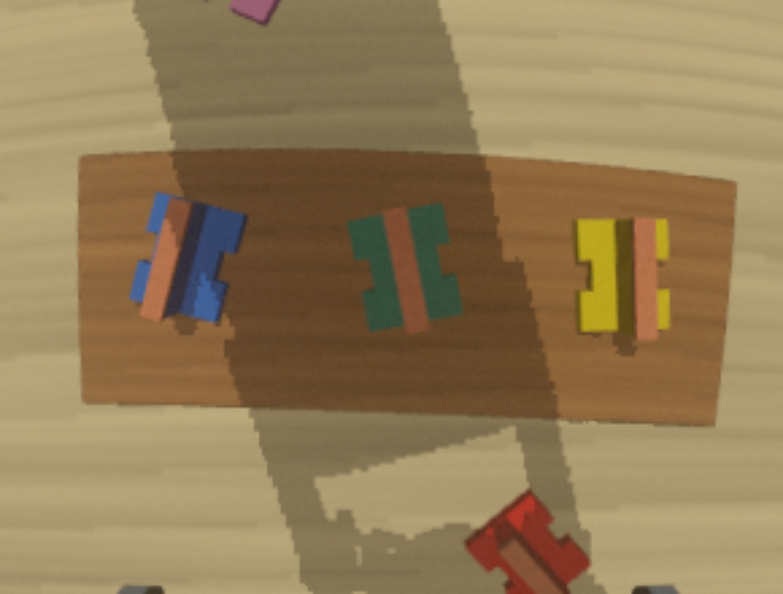

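The picture shows the green tile's fin top as a terracotta bar from (396,208) to (417,332) in the crop, and its foot around (405,268).

Run:
```python
from h import *
c=np.load("w3.npy",allow_pickle=True).item();s=c["s"]
P=lambda x,y,z:wray(c,s,(x/2.7+110,y/2.7+20),z)
a,b=P(395.5,208,54),P(417.5,332.5,54);print(a,b,np.linalg.norm(b-a),(a+b)/2,np.degrees(np.arctan2(b[1]-a[1],b[0]-a[0])))
f=np.array([P(*p,22) for p in((348,221),(444,204),(462,314),(371,332))]);print(f,f.mean(0));print([np.degrees(np.arctan2(*(v)[1::-1])) for v in(f[3]-f[0],f[2]-f[1])])
im=c["color"];m=mask(im,(3,90,60),(14,200,200),(245,92,275,147));r,bx,ar=rect(m);print(r,ar)
```

```text
[459.6 230.7  54. ] [509.3 239.5  54. ] 50.47306212228458 [484.45 235.1   54.  ] 10.040859276492272
[[464.1 210.1  22. ]
 [456.6 251.6  22. ]
 [504.9 259.9  22. ]
 [513.  219.9  22. ]] [484.65  235.375  22.   ]
[np.float64(11.332463255207717), np.float64(9.75062460294225)]
((261.0708312988281, 119.05479431152344), (53.43865203857422, 16.630985260009766), 82.7249984741211) 374.0
```

Call:
{"name": "move_arm", "arguments": {"rows": [{"claw": -0.2,"tx": 0.028,"ty": 0.0023,"tz": 0,"roll": 0},{"claw": -0.2,"tx": 0.028,"ty": 0.0023,"tz": 0,"roll": 0},{"claw": -0.2,"tx": 0,"ty": 0,"tz": 0,"roll": -0.089},{"claw": -0.2,"tx": 0,"ty": 0,"tz": 0.02,"roll": -0.089},{"claw": -0.2,"tx": 0,"ty": 0,"tz": 0.03,"roll": 0}]}}

```text
time: 7.9
ee_pos: [485.2, 236.2, 183.7]
tcp_rot: [180.0, 0.2, -169.9]
wrist_force: [1.0, 0.4, 0.3]
width: 0.402
gripper_force: 0.0
```

Call:
{"name": "move_arm", "arguments": {"rows": [{"claw": -0.2,"tx": 0,"ty": 0,"tz": 0.035,"roll": 0},{"claw": -0.2,"tx": 0,"ty": 0,"tz": 0.035,"roll": 0},{"claw": -0.2,"tx": 0,"ty": 0,"tz": 0.03,"roll": 0},{"claw": -0.2,"tx": 0,"ty": 0,"tz": 0,"roll": 0},{"claw": -0.2,"tx": 0,"ty": 0,"tz": 0,"roll": 0}]}}

```text
time: 8.32
ee_pos: [484.0, 235.8, 81.6]
tcp_rot: [-180.0, -0.2, -170.2]
wrist_force: [-0.1, -0.6, 0.6]
width: 0.406
gripper_force: 0.0
```

Aligned. I'll go down 52 mm and grip.

Call:
{"name": "move_arm", "arguments": {"rows": [{"claw": -0.2,"tx": 0,"ty": 0,"tz": 0.026,"roll": 0},{"claw": -0.2,"tx": 0,"ty": 0,"tz": 0.016,"roll": 0},{"claw": -0.2,"tx": 0,"ty": 0,"tz": 0.01,"roll": 0},{"claw": -0.2,"tx": 0,"ty": 0,"tz": 0,"roll": 0},{"claw": -0.2,"tx": 0,"ty": 0,"tz": 0,"roll": 0}], "newtons": 40}}

```text
time: 8.73
ee_pos: [485.5, 236.6, 31.8]
tcp_rot: [180.0, 0.1, -170.1]
wrist_force: [-0.4, 0.4, -0.3]
width: 0.399
gripper_force: 0.0
```

Call:
{"name": "move_arm", "arguments": {"rows": [{"claw": -1,"tx": 0,"ty": 0,"tz": 0,"roll": 0},{"claw": -1,"tx": 0,"ty": 0,"tz": 0,"roll": 0},{"claw": -1,"tx": 0,"ty": 0,"tz": 0,"roll": 0},{"claw": -1,"tx": 0,"ty": 0,"tz": 0,"roll": 0},{"claw": -1,"tx": 0,"ty": 0,"tz": 0,"roll": 0}]}}

```text
time: 9.15
ee_pos: [485.7, 236.7, 31.8]
tcp_rot: [180.0, 0.1, -170.1]
wrist_force: [-1.8, -0.4, 7.8]
width: 0.101
gripper_force: 39.9
```

Call:
{"name": "move_arm", "arguments": {"rows": [{"claw": -1,"tx": 0,"ty": 0,"tz": -0.02,"roll": 0},{"claw": -1,"tx": 0,"ty": 0,"tz": -0.033,"roll": 0},{"claw": -1,"tx": 0,"ty": 0,"tz": -0.033,"roll": 0},{"claw": -1,"tx": 0,"ty": 0,"tz": -0.033,"roll": 0.082},{"claw": -1,"tx": 0,"ty": 0,"tz": 0,"roll": 0.082}]}}

```text
time: 9.57
ee_pos: [487.1, 237.2, 156.7]
tcp_rot: [179.8, 0.5, -179.7]
wrist_force: [0.2, 0.7, 0.2]
width: 0.092
gripper_force: 39.1
```

Call:
{"name": "move_arm", "arguments": {"rows": [{"claw": -1,"tx": -0.0103,"ty": -0.0391,"tz": 0,"roll": 0},{"claw": -1,"tx": -0.0103,"ty": -0.0391,"tz": 0,"roll": 0},{"claw": -1,"tx": -0.0103,"ty": -0.0391,"tz": 0,"roll": 0},{"claw": -1,"tx": -0.0103,"ty": -0.0391,"tz": 0,"roll": 0},{"claw": -1,"tx": -0.0103,"ty": -0.0391,"tz": 0,"roll": 0}]}}

```text
time: 9.98
ee_pos: [538.4, 39.6, 150.3]
tcp_rot: [180.0, 0.1, -179.5]
wrist_force: [0.9, 1.4, -0.4]
width: 0.097
gripper_force: 39.2
```

Call:
{"name": "move_arm", "arguments": {"rows": [{"claw": -1,"tx": -0.0103,"ty": -0.0391,"tz": 0,"roll": 0},{"claw": -1,"tx": -0.0103,"ty": -0.0391,"tz": 0,"roll": 0},{"claw": -1,"tx": -0.0103,"ty": -0.0391,"tz": 0,"roll": 0},{"claw": -1,"tx": -0.0103,"ty": -0.0391,"tz": 0,"roll": 0},{"claw": -1,"tx": -0.0103,"ty": -0.0391,"tz": 0,"roll": 0}]}}

```text
time: 10.4
ee_pos: [591.7, -155.7, 150.2]
tcp_rot: [-180.0, 0.0, -179.5]
wrist_force: [0.2, 0.7, -0.2]
width: 0.097
gripper_force: 39.2
```

Call:
{"name": "move_arm", "arguments": {"rows": [{"claw": -1,"tx": 0,"ty": 0,"tz": 0,"roll": 0},{"claw": -1,"tx": 0,"ty": 0,"tz": 0,"roll": 0},{"claw": -1,"tx": 0,"ty": 0,"tz": 0,"roll": 0},{"claw": -1,"tx": 0,"ty": 0,"tz": 0,"roll": 0},{"claw": -1,"tx": 0,"ty": 0,"tz": 0,"roll": 0}]}}

```text
time: 10.82
ee_pos: [591.5, -152.5, 149.8]
tcp_rot: [180.0, 0.0, -179.4]
wrist_force: [0.6, -0.2, -1.3]
width: 0.096
gripper_force: 39.3
```

Call:
{"name": "move_arm", "arguments": {"rows": [{"claw": -1,"tx": 0,"ty": 0,"tz": 0.033,"roll": 0},{"claw": -1,"tx": 0,"ty": 0,"tz": 0.033,"roll": 0},{"claw": -1,"tx": 0,"ty": 0,"tz": 0.015,"roll": 0},{"claw": -1,"tx": 0,"ty": 0,"tz": 0,"roll": 0},{"claw": -1,"tx": 0,"ty": 0,"tz": 0,"roll": 0}]}}

```text
time: 11.23
ee_pos: [591.4, -152.8, 68.6]
tcp_rot: [180.0, -0.0, -179.4]
wrist_force: [0.3, -0.8, -0.2]
width: 0.093
gripper_force: 39.3
```

Call:
{"name": "move_arm", "arguments": {"rows": [{"claw": -1,"tx": 0,"ty": 0,"tz": 0.004,"roll": 0},{"claw": -1,"tx": 0,"ty": 0,"tz": 0.004,"roll": 0},{"claw": -1,"tx": 0,"ty": 0,"tz": 0.003,"roll": 0},{"claw": -1,"tx": 0,"ty": 0,"tz": 0,"roll": 0},{"claw": -1,"tx": 0,"ty": 0,"tz": 0,"roll": 0}]}}

```text
time: 11.65
ee_pos: [591.5, -153.6, 57.5]
tcp_rot: [180.0, 0.0, -179.5]
wrist_force: [-0.2, -0.4, -0.4]
width: 0.096
gripper_force: 39.3
```

Run:
```python
from h import *
from workcell import arm
s=arm.read_state();c=arm.capture("wrist");print(s["ee_pos"],s["wrist_force"])
cv2.imwrite("pics/w4.png",cv2.resize(c["color"][90:290,150:370,::-1],None,fx=2.7,fy=2.7))
```

```text
[ 591.54638754 -153.59670244   57.5474302 ] [-0.19926337 -0.43126293 -0.39040975]
```

View pics/w4.png

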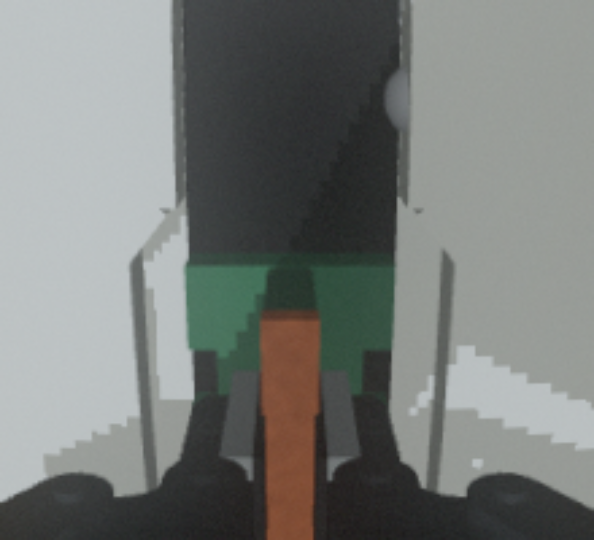

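Tile is at the loading part, square with the channel, about 0.7 mm to the -y side of the channel's middle. I'll correct that, lower it to contact and push.

Call:
{"name": "move_arm", "arguments": {"rows": [{"claw": -1,"tx": 0,"ty": 0.0007,"tz": 0.001,"roll": 0},{"claw": -1,"tx": 0,"ty": 0,"tz": 0.0008,"roll": 0},{"claw": -1,"tx": 0,"ty": 0,"tz": 0,"roll": 0},{"claw": -1,"tx": 0,"ty": 0,"tz": 0,"roll": 0},{"claw": -1,"tx": 0,"ty": 0,"tz": 0,"roll": 0}]}}

```text
time: 12.12
ee_pos: [591.6, -152.9, 55.9]
tcp_rot: [-180.0, 0.0, -179.5]
wrist_force: [-2.5, 1.4, 6.3]
width: 0.097
gripper_force: 40.1
```

Call:
{"name": "move_arm", "arguments": {"rows": [{"claw": -1,"tx": 0.006,"ty": 0,"tz": 0,"roll": 0},{"claw": -1,"tx": 0.006,"ty": 0,"tz": 0,"roll": 0},{"claw": -1,"tx": 0.004,"ty": 0,"tz": 0,"roll": 0},{"claw": -1,"tx": 0.004,"ty": 0,"tz": 0,"roll": 0},{"claw": -1,"tx": 0,"ty": 0,"tz": 0,"roll": 0}]}}

```text
time: 12.53
ee_pos: [570.8, -153.1, 55.9]
tcp_rot: [-180.0, 0.0, -179.5]
wrist_force: [-4.3, 0.1, 9.9]
width: 0.099
gripper_force: 40.7
```

Call:
{"name": "move_arm", "arguments": {"rows": [{"claw": -1,"tx": 0.003,"ty": 0,"tz": -0.0004,"roll": 0},{"claw": -1,"tx": 0.003,"ty": 0,"tz": 0,"roll": 0},{"claw": -1,"tx": 0.003,"ty": 0,"tz": 0,"roll": 0},{"claw": -1,"tx": 0,"ty": 0,"tz": 0,"roll": 0},{"claw": -1,"tx": 0,"ty": 0,"tz": 0,"roll": 0}]}}

```text
time: 12.95
ee_pos: [562.2, -153.4, 55.9]
tcp_rot: [-180.0, -0.0, -179.5]
wrist_force: [0.2, -3.4, 3.5]
width: 0.099
gripper_force: 39.8
```

Call:
{"name": "move_arm", "arguments": {"rows": [{"claw": -1,"tx": 0.003,"ty": 0,"tz": 0,"roll": 0},{"claw": -1,"tx": 0.003,"ty": 0,"tz": 0,"roll": 0},{"claw": -1,"tx": 0.002,"ty": 0,"tz": 0,"roll": 0},{"claw": -1,"tx": 0,"ty": 0,"tz": 0,"roll": 0},{"claw": -1,"tx": 0,"ty": 0,"tz": 0,"roll": 0}]}}

```text
time: 13.37
ee_pos: [554.0, -153.3, 55.9]
tcp_rot: [180.0, -0.0, -179.5]
wrist_force: [-2.5, -4.3, 3.8]
width: 0.099
gripper_force: 40.1
```

Call:
{"name": "move_arm", "arguments": {"rows": [{"claw": -1,"tx": 0.003,"ty": 0,"tz": 0,"roll": 0},{"claw": -1,"tx": 0.003,"ty": 0,"tz": 0,"roll": 0},{"claw": -1,"tx": 0.002,"ty": 0,"tz": 0,"roll": 0},{"claw": -1,"tx": 0,"ty": 0,"tz": 0,"roll": 0},{"claw": -1,"tx": 0,"ty": 0,"tz": 0,"roll": 0}]}}

```text
time: 13.78
ee_pos: [546.1, -153.3, 55.9]
tcp_rot: [180.0, -0.0, -179.5]
wrist_force: [-2.9, -3.7, 4.5]
width: 0.094
gripper_force: 40.0
```

Call:
{"name": "move_arm", "arguments": {"rows": [{"claw": -1,"tx": 0.003,"ty": 0,"tz": 0,"roll": 0},{"claw": -1,"tx": 0.002,"ty": 0,"tz": 0,"roll": 0},{"claw": -1,"tx": 0.001,"ty": 0,"tz": 0,"roll": 0},{"claw": -1,"tx": 0,"ty": 0,"tz": 0,"roll": 0},{"claw": -1,"tx": 0,"ty": 0,"tz": 0,"roll": 0}]}}

```text
time: 14.2
ee_pos: [540.2, -153.3, 55.9]
tcp_rot: [180.0, -0.0, -179.5]
wrist_force: [-3.9, -3.5, 3.8]
width: 0.094
gripper_force: 40.1
```

Call:
{"name": "move_arm", "arguments": {"rows": [{"claw": -1,"tx": 0.0015,"ty": 0,"tz": 0,"roll": 0},{"claw": -1,"tx": 0.0015,"ty": 0,"tz": 0,"roll": 0},{"claw": -1,"tx": 0,"ty": 0,"tz": 0,"roll": 0},{"claw": -1,"tx": 0,"ty": 0,"tz": 0,"roll": 0},{"claw": -1,"tx": 0,"ty": 0,"tz": 0,"roll": 0}]}}

```text
time: 14.62
ee_pos: [537.2, -153.3, 55.9]
tcp_rot: [180.0, -0.0, -179.5]
wrist_force: [-3.2, -1.7, 5.3]
width: 0.097
gripper_force: 40.2
```

Call:
{"name": "move_arm", "arguments": {"rows": [{"claw": -1,"tx": 0.001,"ty": 0,"tz": 0,"roll": 0},{"claw": -1,"tx": 0.001,"ty": 0,"tz": 0,"roll": 0},{"claw": -1,"tx": 0,"ty": 0,"tz": 0,"roll": 0},{"claw": -1,"tx": 0,"ty": 0,"tz": 0,"roll": 0},{"claw": -1,"tx": 0,"ty": 0,"tz": 0,"roll": 0}]}}

```text
time: 15.03
ee_pos: [535.5, -153.2, 55.9]
tcp_rot: [180.0, -0.0, -179.5]
wrist_force: [-2.2, -1.2, 3.3]
width: 0.095
gripper_force: 39.8
```

Call:
{"name": "move_arm", "arguments": {"rows": [{"claw": -1,"tx": 0.001,"ty": 0,"tz": 0,"roll": 0},{"claw": -1,"tx": 0,"ty": 0,"tz": 0,"roll": 0},{"claw": -1,"tx": 0,"ty": 0,"tz": 0,"roll": 0},{"claw": -1,"tx": 0,"ty": 0,"tz": 0,"roll": 0},{"claw": -1,"tx": 0,"ty": 0,"tz": 0,"roll": 0}]}}

```text
time: 15.45
ee_pos: [534.5, -153.3, 55.9]
tcp_rot: [180.0, 0.0, -179.5]
wrist_force: [0.0, 1.1, 1.5]
width: 0.1
gripper_force: 39.7
```

Call:
{"name": "move_arm", "arguments": {"rows": [{"claw": -1,"tx": 0.001,"ty": 0,"tz": 0,"roll": 0},{"claw": -1,"tx": 0,"ty": 0,"tz": 0,"roll": 0},{"claw": -1,"tx": 0,"ty": 0,"tz": 0,"roll": 0},{"claw": -1,"tx": 0,"ty": 0,"tz": 0,"roll": 0},{"claw": -1,"tx": 0,"ty": 0,"tz": 0,"roll": 0}]}}

```text
time: 15.87
ee_pos: [534.0, -153.4, 56.0]
tcp_rot: [180.0, 0.1, -179.5]
wrist_force: [6.4, 1.7, -1.4]
width: 0.096
gripper_force: 39.3
```

Call:
{"name": "move_arm", "arguments": {"rows": [{"claw": -1,"tx": 0.0007,"ty": 0,"tz": 0,"roll": 0},{"claw": -1,"tx": 0,"ty": 0,"tz": 0,"roll": 0},{"claw": -1,"tx": 0,"ty": 0,"tz": 0,"roll": 0},{"claw": -1,"tx": 0,"ty": 0,"tz": 0,"roll": 0},{"claw": -1,"tx": 0,"ty": 0,"tz": 0,"roll": 0}]}}

```text
time: 16.28
ee_pos: [533.7, -153.4, 56.1]
tcp_rot: [-180.0, 0.1, -179.5]
wrist_force: [8.7, 1.5, -1.2]
width: 0.094
gripper_force: 39.2
```

Call:
{"name": "move_arm", "arguments": {"rows": [{"claw": -1,"tx": 0.001,"ty": 0,"tz": 0,"roll": 0},{"claw": -1,"tx": 0,"ty": 0,"tz": 0,"roll": 0},{"claw": -1,"tx": 0,"ty": 0,"tz": 0,"roll": 0},{"claw": -1,"tx": 0,"ty": 0,"tz": 0,"roll": 0},{"claw": -1,"tx": 0,"ty": 0,"tz": 0,"roll": 0}]}}

```text
time: 16.7
ee_pos: [533.2, -153.4, 56.5]
tcp_rot: [-180.0, 0.2, -179.5]
wrist_force: [13.0, 3.1, 0.4]
width: 0.095
gripper_force: 39.5
```

Run:
```python
from h import *
from workcell import arm
s=arm.read_state();c=arm.capture("wrist");print(s["ee_pos"],s["wrist_force"])
cv2.imwrite("pics/w5.png",cv2.resize(c["color"][90:290,150:370,::-1],None,fx=2.7,fy=2.7))
```

```text
[ 533.19525479 -153.42346775   56.45153836] [13.04955691  3.13561219  0.43378176]
```

View pics/w5.png

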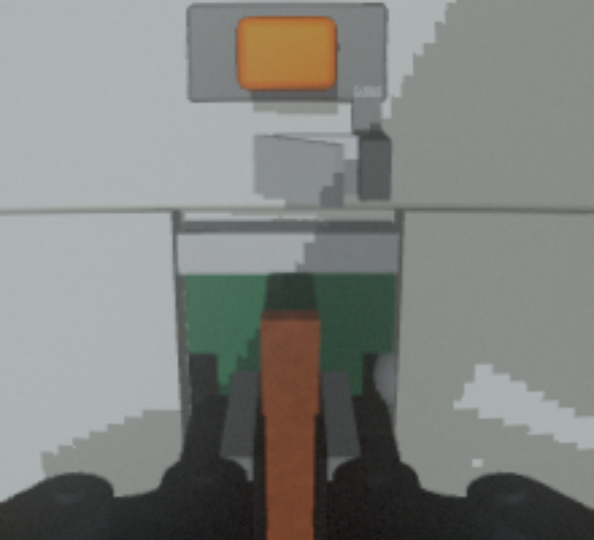

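The tile is against the stop and the ball is out in the notch (ball at (385,378)). Now to let go and lift clear.

Call:
{"name": "move_arm", "arguments": {"rows": [{"claw": -0.4,"tx": 0,"ty": 0,"tz": 0,"roll": 0},{"claw": -0.4,"tx": 0,"ty": 0,"tz": 0,"roll": 0},{"claw": -0.4,"tx": 0,"ty": 0,"tz": 0,"roll": 0},{"claw": -0.4,"tx": 0,"ty": 0,"tz": 0,"roll": 0},{"claw": -0.4,"tx": 0,"ty": 0,"tz": 0,"roll": 0}]}}

```text
time: 17.17
ee_pos: [531.6, -153.5, 55.8]
tcp_rot: [180.0, -0.0, -179.5]
wrist_force: [-0.5, -0.7, -0.8]
width: 0.298
gripper_force: 0.0
```

Call:
{"name": "move_arm", "arguments": {"rows": [{"claw": -0.4,"tx": 0,"ty": 0,"tz": -0.01,"roll": 0},{"claw": -0.4,"tx": 0,"ty": 0,"tz": -0.02,"roll": 0},{"claw": -0.4,"tx": 0,"ty": 0,"tz": -0.035,"roll": 0},{"claw": -0.4,"tx": 0,"ty": 0,"tz": -0.04,"roll": 0},{"claw": -0.4,"tx": 0,"ty": 0,"tz": -0.04,"roll": 0}]}}

```text
time: 17.58
ee_pos: [531.2, -153.2, 203.2]
tcp_rot: [180.0, -0.0, -179.5]
wrist_force: [-0.5, 0.1, 1.0]
width: 0.297
gripper_force: 0.0
```

Call:
{"name": "move_arm", "arguments": {"rows": [{"claw": -1,"tx": 0,"ty": 0,"tz": -0.04,"roll": 0},{"claw": -1,"tx": 0,"ty": 0,"tz": -0.02,"roll": 0},{"claw": -1,"tx": 0,"ty": 0,"tz": 0,"roll": 0},{"claw": -1,"tx": 0,"ty": 0,"tz": 0,"roll": 0},{"claw": -1,"tx": 0,"ty": 0,"tz": 0,"roll": 0}]}}

```text
time: 18.0
ee_pos: [531.4, -153.3, 260.5]
tcp_rot: [180.0, -0.0, -179.5]
wrist_force: [-0.3, -0.1, -0.0]
width: 0.005
gripper_force: 0.0
```

Run:
```python
from h import *
from workcell import arm
s=arm.read_state();c=arm.capture("wrist");t=arm.capture("scene");print(s["ee_pos"],s["tcp_rot"])
im=np.hstack([cv2.resize(c["color"][60:260,150:370],(396,360)),cv2.resize(t["color"][90:270,70:240],(340,360))])
cv2.imwrite("pics/w6.png",im[:,:,::-1])
```

```text
[ 531.44675886 -153.317935    260.49802385] [ 1.79976339e+02 -4.30792762e-02 -1.79471950e+02]
```

View pics/w6.png

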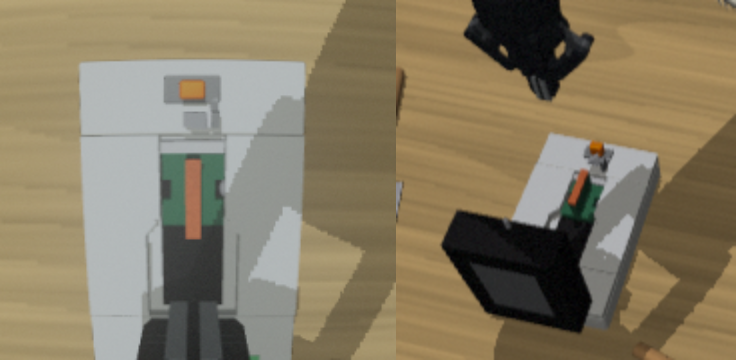

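The tile is seated with the ball mid-notch, and the hood stands upright. I'll pass over it and come down behind.

Call:
{"name": "move_arm", "arguments": {"rows": [{"claw": -1,"tx": -0.04,"ty": 0,"tz": 0,"roll": 0},{"claw": -1,"tx": -0.04,"ty": 0,"tz": 0,"roll": 0},{"claw": -1,"tx": -0.04,"ty": 0,"tz": 0,"roll": 0},{"claw": -1,"tx": -0.04,"ty": 0,"tz": 0,"roll": 0},{"claw": -1,"tx": -0.04,"ty": 0,"tz": 0,"roll": 0}]}}

```text
time: 18.52
ee_pos: [732.3, -151.3, 259.4]
tcp_rot: [180.0, -0.1, -179.5]
wrist_force: [0.4, -0.3, 0.8]
width: -0.006
gripper_force: 0.0
```

Call:
{"name": "move_arm", "arguments": {"rows": [{"claw": -1,"tx": -0.008,"ty": 0,"tz": 0,"roll": 0},{"claw": -1,"tx": 0,"ty": 0,"tz": 0,"roll": 0},{"claw": -1,"tx": 0,"ty": 0,"tz": 0.02,"roll": 0},{"claw": -1,"tx": 0,"ty": 0,"tz": 0.02,"roll": 0},{"claw": -1,"tx": 0,"ty": 0,"tz": 0.015,"roll": 0}]}}

```text
time: 18.93
ee_pos: [737.7, -151.5, 203.9]
tcp_rot: [180.0, -0.1, -179.5]
wrist_force: [-0.3, 0.4, -0.3]
width: 0.003
gripper_force: 0.0
```

Call:
{"name": "move_arm", "arguments": {"rows": [{"claw": -1,"tx": 0.006,"ty": 0,"tz": 0,"roll": 0},{"claw": -1,"tx": 0.005,"ty": 0,"tz": 0,"roll": 0},{"claw": -1,"tx": 0.005,"ty": 0,"tz": 0,"roll": 0},{"claw": -1,"tx": 0.005,"ty": 0,"tz": -0.001,"roll": 0},{"claw": -1,"tx": 0.005,"ty": 0,"tz": -0.001,"roll": 0}]}}

```text
time: 19.35
ee_pos: [712.4, -152.0, 209.6]
tcp_rot: [-180.0, 0.1, -179.5]
wrist_force: [1.0, 0.4, 0.0]
width: 0.001
gripper_force: 0.7
```

Call:
{"name": "move_arm", "arguments": {"rows": [{"claw": -1,"tx": 0.01,"ty": 0,"tz": -0.002,"roll": 0},{"claw": -1,"tx": 0.01,"ty": 0,"tz": -0.001,"roll": 0},{"claw": -1,"tx": 0.01,"ty": 0,"tz": -0.001,"roll": 0},{"claw": -1,"tx": 0.01,"ty": 0,"tz": 0,"roll": 0},{"claw": -1,"tx": 0.01,"ty": 0,"tz": 0,"roll": 0}]}}

```text
time: 19.77
ee_pos: [662.3, -152.4, 213.1]
tcp_rot: [-180.0, 0.1, -179.5]
wrist_force: [2.3, 0.5, -0.4]
width: 0.002
gripper_force: 0.5
```

Call:
{"name": "move_arm", "arguments": {"rows": [{"claw": -1,"tx": 0.011,"ty": 0,"tz": 0.0015,"roll": 0},{"claw": -1,"tx": 0.011,"ty": 0,"tz": 0.0025,"roll": 0},{"claw": -1,"tx": 0.011,"ty": 0,"tz": 0.003,"roll": 0},{"claw": -1,"tx": 0.011,"ty": 0,"tz": 0.004,"roll": 0},{"claw": -1,"tx": 0.0105,"ty": 0,"tz": 0.005,"roll": 0}]}}

```text
time: 20.18
ee_pos: [607.8, -152.9, 197.2]
tcp_rot: [-180.0, 0.1, -179.5]
wrist_force: [0.6, -0.3, 1.1]
width: -0.002
gripper_force: 0.8
```

Call:
{"name": "move_arm", "arguments": {"rows": [{"claw": -1,"tx": 0.01,"ty": 0,"tz": 0.005,"roll": 0},{"claw": -1,"tx": 0.0097,"ty": 0,"tz": 0.0057,"roll": 0},{"claw": -1,"tx": 0.0093,"ty": 0,"tz": 0.0063,"roll": 0},{"claw": -1,"tx": 0.009,"ty": 0,"tz": 0.0069,"roll": 0},{"claw": -1,"tx": 0.0085,"ty": 0,"tz": 0.0075,"roll": 0}]}}

```text
time: 20.6
ee_pos: [561.3, -153.3, 165.5]
tcp_rot: [-180.0, 0.1, -179.5]
wrist_force: [0.5, -0.2, 2.3]
width: -0.001
gripper_force: 0.8
```

Call:
{"name": "move_arm", "arguments": {"rows": [{"claw": -1,"tx": 0.008,"ty": 0,"tz": 0.008,"roll": 0},{"claw": -1,"tx": 0.0072,"ty": 0,"tz": 0.0086,"roll": 0},{"claw": -1,"tx": 0.0066,"ty": 0,"tz": 0.0091,"roll": 0},{"claw": -1,"tx": 0.0059,"ty": 0,"tz": 0.0096,"roll": 0},{"claw": -1,"tx": 0.0051,"ty": 0,"tz": 0.0101,"roll": 0}]}}

```text
time: 21.02
ee_pos: [528.6, -153.6, 119.7]
tcp_rot: [-180.0, 0.1, -179.5]
wrist_force: [-1.3, -0.4, 2.3]
width: -0.002
gripper_force: 0.9
```

Call:
{"name": "move_arm", "arguments": {"rows": [{"claw": -1,"tx": 0.003,"ty": 0,"tz": 0.006,"roll": 0},{"claw": -1,"tx": 0.003,"ty": 0,"tz": 0.006,"roll": 0},{"claw": -1,"tx": 0.002,"ty": 0,"tz": 0.004,"roll": 0},{"claw": -1,"tx": 0.001,"ty": 0,"tz": 0.003,"roll": 0},{"claw": -1,"tx": 0,"ty": 0,"tz": 0,"roll": 0}]}}

```text
time: 21.43
ee_pos: [520.4, -153.7, 100.4]
tcp_rot: [-180.0, 0.1, -179.5]
wrist_force: [2.1, -0.8, 4.4]
width: -0.003
gripper_force: 2.7
```

Now the last few millimetres, watching the force for the snap.

Call:
{"name": "move_arm", "arguments": {"rows": [{"claw": -1,"tx": 0,"ty": 0,"tz": 0.002,"roll": 0},{"claw": -1,"tx": 0,"ty": 0,"tz": 0.002,"roll": 0},{"claw": -1,"tx": 0,"ty": 0,"tz": 0.001,"roll": 0},{"claw": -1,"tx": 0,"ty": 0,"tz": 0,"roll": 0},{"claw": -1,"tx": 0,"ty": 0,"tz": 0,"roll": 0}]}}

```text
time: 21.85
ee_pos: [520.0, -153.5, 95.0]
tcp_rot: [180.0, -0.0, -179.5]
wrist_force: [0.2, -0.8, 0.1]
width: 0.001
gripper_force: 0.0
```

Call:
{"name": "move_arm", "arguments": {"rows": [{"claw": -1,"tx": 0,"ty": 0,"tz": 0.001,"roll": 0},{"claw": -1,"tx": 0,"ty": 0,"tz": 0.001,"roll": 0},{"claw": -1,"tx": 0,"ty": 0,"tz": 0,"roll": 0},{"claw": -1,"tx": 0,"ty": 0,"tz": 0,"roll": 0},{"claw": -1,"tx": 0,"ty": 0,"tz": 0,"roll": 0}]}}

```text
time: 22.27
ee_pos: [520.0, -153.6, 93.4]
tcp_rot: [-180.0, -0.0, -179.5]
wrist_force: [-2.9, 1.5, 4.8]
width: 0.004
gripper_force: 2.9
```

Call:
{"name": "move_arm", "arguments": {"rows": [{"claw": -1,"tx": 0,"ty": 0,"tz": 0.0006,"roll": 0},{"claw": -1,"tx": 0,"ty": 0,"tz": 0,"roll": 0},{"claw": -1,"tx": 0,"ty": 0,"tz": 0,"roll": 0},{"claw": -1,"tx": 0,"ty": 0,"tz": 0,"roll": 0},{"claw": -1,"tx": 0,"ty": 0,"tz": 0,"roll": 0}]}}

```text
time: 22.68
ee_pos: [519.9, -153.6, 93.0]
tcp_rot: [-180.0, -0.0, -179.5]
wrist_force: [-5.5, 0.5, 8.8]
width: -0.0
gripper_force: 4.3
```

Call:
{"name": "move_arm", "arguments": {"rows": [{"claw": -1,"tx": 0,"ty": 0,"tz": -0.01,"roll": 0},{"claw": -1,"tx": 0,"ty": 0,"tz": -0.03,"roll": 0},{"claw": -1,"tx": 0,"ty": 0,"tz": -0.04,"roll": 0},{"claw": -1,"tx": 0,"ty": 0,"tz": -0.04,"roll": 0},{"claw": -1,"tx": 0,"ty": 0,"tz": -0.02,"roll": 0}]}}

```text
time: 23.1
ee_pos: [520.8, -153.8, 238.0]
tcp_rot: [-179.9, 0.3, -179.5]
wrist_force: [1.1, -0.6, 1.3]
width: -0.002
gripper_force: 0.0
```

Run:
```python
from h import *
from workcell import arm
s=arm.read_state();c=arm.capture("wrist");t=arm.capture("scene");print(s["time"],s["ee_pos"])
im=np.hstack([cv2.resize(c["color"][60:260,150:370],(396,360)),cv2.resize(t["color"][90:270,70:240],(340,360))])
cv2.imwrite("pics/w7.png",im[:,:,::-1])
```

```text
23.1 [ 520.77289804 -153.80370871  238.01312882]
```

View pics/w7.png

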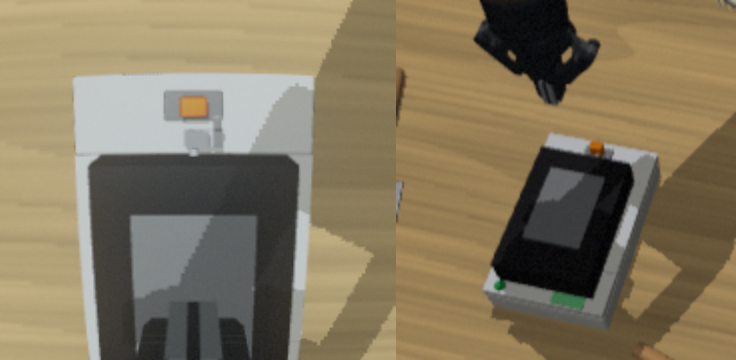

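The hood is down and latched: the keeper sits under the hook at (194,152), and the nub is back mid-plate at (193,106). The arm is clear, so I'm handing in.

```bash
python3 -c "
from workcell import arm
print(arm.finish_job())"
```

```text
the job is handed in; nothing more can be done
None
```

The job is handed in at about 23 s: the green tile clicked home against the stop, and the last picture shows the hood shut and the latch back in place; the hand-in gave no verdict.

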